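Canisters from tray to rack, in reverse order

TASK

Clear the black tray on the dresser: move the four glass canisters into the empty wooden rack, upright, one to a compartment and in the reverse order, so that the one at the tray's left end finishes at the rack's right end and so on along the row. Set the glass down gently, do not tip any canister over, and leave the mug beside the rack undisturbed.

Things in the scene. Friction and masses are not known exactly. Their poses are not given: they have to be found in the camera images.
- canister_slim: tall slim round canister: glass 48 mm diameter, round steel screw lid 50 mm diameter; 150 mm high in all. The lid is the top 26 mm (knob not counted) and can be gripped across. About 260 g, loose. Origin: centre of its underside, z up. It starts upright on its own cork pad in the black tray.
- canister_wide: low wide round canister: glass 60 mm diameter, round steel screw lid 62 mm diameter; 78 mm high in all. The lid is the top 26 mm (knob not counted) and can be gripped across. About 280 g, loose. Origin: centre of its underside, z up. It starts upright on its own cork pad in the black tray.
- canister_knob: middling round canister with a small wooden ball knob on its lid: glass 54 mm diameter, round steel screw lid 56 mm diameter; 112 mm high to the top of the lid, the knob (16 mm wide) stands 18 mm higher. The lid is the top 26 mm (knob not counted) and can be gripped across. About 300 g, loose. Origin: centre of its underside, z up. It starts upright on its own cork pad in the black tray.
- canister_square: square glass canister 50 mm wide both ways (sides along its x and y) with a round steel screw lid 52 mm diameter; 96 mm high in all. The lid is the top 26 mm (knob not counted) and can be gripped across. About 270 g, loose. Origin: centre of its underside, z up. It starts upright on its own cork pad in the black tray.
- pad_slim: cork pad 68 x 68 x 3 mm, fixed in the shallow black tray (94 x 356 mm, rim 12 mm high), marking where canister_slim starts. Origin: centre of its underside; its top is 7 mm above the table. The four pads look alike and lie in a row along their y axes, 84 mm apart, in an order that changes; y points to the row's left end as seen from the robot, x away from the robot.
- pad_wide: cork pad 68 x 68 x 3 mm, fixed in the shallow black tray (94 x 356 mm, rim 12 mm high), marking where canister_wide starts. Origin: centre of its underside; its top is 7 mm above the table. The four pads look alike and lie in a row along their y axes, 84 mm apart, in an order that changes; y points to the row's left end as seen from the robot, x away from the robot.
- pad_knob: cork pad 68 x 68 x 3 mm, fixed in the shallow black tray (94 x 356 mm, rim 12 mm high), marking where canister_knob starts. Origin: centre of its underside; its top is 7 mm above the table. The four pads look alike and lie in a row along their y axes, 84 mm apart, in an order that changes; y points to the row's left end as seen from the robot, x away from the robot.
- pad_square: cork pad 68 x 68 x 3 mm, fixed in the shallow black tray (94 x 356 mm, rim 12 mm high), marking where canister_square starts. Origin: centre of its underside; its top is 7 mm above the table. The four pads look alike and lie in a row along their y axes, 84 mm apart, in an order that changes; y points to the row's left end as seen from the robot, x away from the robot.
- rack: low wooden rack, fixed, empty, 94 x 348 x 14 mm, about parallel to the tray, nearer or farther than it. Origin: centre of its underside on the table; x away from the robot, y along it to its left end. Four open compartments in a row, 76 mm (y) by 78 mm inside, centres at x = 0, y = 126, 42, -42, -126 mm; floor 8 mm above the table, walls 6 mm above the floor.
- mug: off-white stoneware mug with a chipped handle, 80 mm diameter, 88 mm high, standing loose on the table just past the left-hand end of the rack; handle on its +y side, reaching 71 mm from the axis. Origin: centre of its underside. Not to be disturbed.

How it is judged:
At the end, for the whole second after the job is handed in: Each canister is released and at rest, upright within 0.08 rad, on the floor (4 mm) of the rack compartment that mirrors its place in the tray (leftmost to rightmost and so on), within 15 mm of its centre each way; the mug is upright, within 30 mm of its start (((y of each of pad_wide, pad_knob, pad_square in the frame of pad_slim below 0.042 m and y of canister_slim in the frame of rack between -0.141 and -0.111 m) or (y of any of pad_wide, pad_knob, pad_square in the frame of pad_slim above 0.042 m and y of each of pad_wide, pad_knob, pad_square in the frame of pad_slim below 0.126 m and y of canister_slim in the frame of rack between -0.057 and -0.027 m) or (y of any of pad_wide, pad_knob, pad_square in the frame of pad_slim above 0.126 m and y of each of pad_wide, pad_knob, pad_square in the frame of pad_slim below 0.21 m and y of canister_slim in the frame of rack between 0.027 and 0.057 m) or (y of any of pad_wide, pad_knob, pad_square in the frame of pad_slim above 0.21 m and y of canister_slim in the frame of rack between 0.111 and 0.141 m)) and x of canister_slim in the frame of rack between -0.015 and 0.015 m and z of canister_slim in the frame of rack between 0.004 and 0.012 m and angle between each of canister_slim, canister_wide, canister_knob, canister_square's own z axis and vertical below 0.08 rad and linear speed of each of canister_slim, canister_wide, canister_knob, canister_square below 0.02 m/s and angular speed of each of canister_slim, canister_wide, canister_knob, canister_square below 0.2 rad/s and ((y of each of pad_slim, pad_knob, pad_square in the frame of pad_wide below 0.042 m and y of canister_wide in the frame of rack between -0.141 and -0.111 m) or (y of any of pad_slim, pad_knob, pad_square in the frame of pad_wide above 0.042 m and y of each of pad_slim, pad_knob, pad_square in the frame of pad_wide below 0.126 m and y of canister_wide in the frame of rack between -0.057 and -0.027 m) or (y of any of pad_slim, pad_knob, pad_square in the frame of pad_wide above 0.126 m and y of each of pad_slim, pad_knob, pad_square in the frame of pad_wide below 0.21 m and y of canister_wide in the frame of rack between 0.027 and 0.057 m) or (y of any of pad_slim, pad_knob, pad_square in the frame of pad_wide above 0.21 m and y of canister_wide in the frame of rack between 0.111 and 0.141 m)) and x of canister_wide in the frame of rack between -0.015 and 0.015 m and z of canister_wide in the frame of rack between 0.004 and 0.012 m and ((y of each of pad_slim, pad_wide, pad_square in the frame of pad_knob below 0.042 m and y of canister_knob in the frame of rack between -0.141 and -0.111 m) or (y of any of pad_slim, pad_wide, pad_square in the frame of pad_knob above 0.042 m and y of each of pad_slim, pad_wide, pad_square in the frame of pad_knob below 0.126 m and y of canister_knob in the frame of rack between -0.057 and -0.027 m) or (y of any of pad_slim, pad_wide, pad_square in the frame of pad_knob above 0.126 m and y of each of pad_slim, pad_wide, pad_square in the frame of pad_knob below 0.21 m and y of canister_knob in the frame of rack between 0.027 and 0.057 m) or (y of any of pad_slim, pad_wide, pad_square in the frame of pad_knob above 0.21 m and y of canister_knob in the frame of rack between 0.111 and 0.141 m)) and x of canister_knob in the frame of rack between -0.015 and 0.015 m and z of canister_knob in the frame of rack between 0.004 and 0.012 m and ((y of each of pad_slim, pad_wide, pad_knob in the frame of pad_square below 0.042 m and y of canister_square in the frame of rack between -0.141 and -0.111 m) or (y of any of pad_slim, pad_wide, pad_knob in the frame of pad_square above 0.042 m and y of each of pad_slim, pad_wide, pad_knob in the frame of pad_square below 0.126 m and y of canister_square in the frame of rack between -0.057 and -0.027 m) or (y of any of pad_slim, pad_wide, pad_knob in the frame of pad_square above 0.126 m and y of each of pad_slim, pad_wide, pad_knob in the frame of pad_square below 0.21 m and y of canister_square in the frame of rack between 0.027 and 0.057 m) or (y of any of pad_slim, pad_wide, pad_knob in the frame of pad_square above 0.21 m and y of canister_square in the frame of rack between 0.111 and 0.141 m)) and x of canister_square in the frame of rack between -0.015 and 0.015 m and z of canister_square in the frame of rack between 0.004 and 0.012 m and distance of mug from where it was at the start of the episode below 0.03 m and angle between mug's own z axis and vertical below 0.1 rad); the robot touches nothing.
It fails at once if a canister is tipped over (more than 0.7 rad from upright) (angle between any of canister_slim, canister_wide, canister_knob, canister_square's own z axis and vertical above 0.7 rad).
It fails at once if a canister is dropped or banged down on the rack (more than 70 N) (contact force between any of canister_slim, canister_wide, canister_knob, canister_square and rack above 70 N).
It fails at once if the mug is pushed away by more than 30 mm or tipped (distance of mug from where it was at the start of the episode above 0.03 m or angle between mug's own z axis and vertical above 0.3 rad).
It also fails if it takes over 99 s, if anything falls off the work surface, if the arm or the gripper's body presses on something with over 40 N, if the wrist force passes 120 N, or if a joint passes its speed limit or range.

ROBOT

A 7-joint arm with a two-finger parallel gripper is mounted at the origin on the work surface. World frame = base frame: x ahead of the robot, y to its left, z up, the work surface at z = 0. Lengths are in m, angles in rad, forces in N, time in s.
With the tool pointing down it reaches from about 0.4 to 0.875 m from the base axis. Payload 19.3 kg.
Tool frame: the origin (TCP) lies midway between the tips of the shut fingers; the grasp point (between the pads) lies 19 mm behind it; z points along the fingers, y is the line along which they close (so a half turn about z gives the same grasp; the last joint's range is limited). The gripper opens to 85 mm and grips with 20 to 120 N. Pads are 22 mm wide; open, the fingers measure 114 mm over their backs; the gripper's body (76 mm by 85 mm) begins 54 mm behind the grasp point. The pads swing forward as they close: fully open they stand 13 mm farther back than shut.
Start: joints at [-0.07, 0.521, -0.036, 1.599, 0.021, 1.021, -0.113], TCP at [0.625, -0, 0.231] pointing down, gripper open.
Joint ranges: [-2.91, 2.91], [-0.3, 2.13], [-1.5, 1.42], [0.17, 2.43], [-1.26, 4.41], [0.16, 1.93], [-2.52, 2.52]. Speed limits (rad/s): [1.89, 1.89, 2.39, 2.39, 3.01, 3.01, 3.01].

INTERFACE

Orientations are given as a unit quaternion [w, x, y, z].
In Python, from station import * gives the robot as it stands. Calls block until the motion is done:
- move_pose(position, orientation): joint-space move of the TCP to a pose.
- move_l(position, rate=0.15, rot=None, force_limit=None): straight line of the TCP; rot=None keeps the orientation; rate is the mean speed in m/s. With force_limit (N) it stops when the force on the tool has changed by that much, and returns True; else False.
- move_j(angles): joint-space move.
- grip(opening, effort=None): finger opening in m; effort is the grip in N (None keeps the last); returns when the fingers have stopped.
- pause(seconds).
- solve_ik(position, orientation): joint angles nearest the present ones, or None.
- sense(): the state.
- snapshot(name): name is "scene" or "side" or "wrist"; returns the picture (384x512x3 uint8, red, green, blue); there is no depth.
- get_calibration(name): a dict with "fx", "fy", "cx", "cy" (pixels), "distortion" ([k1, k2, p1, p2, k3] as OpenCV has them; the pictures are not rectified), "camera_from_world" (4x4, takes a point from world to camera coordinates); the wrist camera has in their place "T_tool_cam" (4x4, takes a point from camera to tool coordinates, whose origin is the TCP and whose axes are the flange's). Camera axes: x right, y up, looking along -z (the intrinsics and any distortion apply to the point x, -y, -z); pixel columns grow to the right and rows downward; lengths in m; the calibration is good to about 2 mm. A picture is of the moment at which its call begins: read the wrist's pose just before it. get_calibration takes no time and is no camera call.
A pose or a line that the arm cannot do raises PlanningError and nothing moves.
- hand_in(): hands the job in; it is judged then, once.
The state is a dict: "time": time; "q": joint angles; "qd": joint speeds; "effort": joint torques, N m; "eef_pos": TCP position; "eef_rot": TCP orientation; "wrist_force": force on the tool from outside, world axes, zero at the start; "torque": the same for the moment, N m; "opening": finger opening in m; "grip_force": force on a finger pad.
Only numpy, scipy, OpenCV 4.12 (cv2) and the standard library are available. Lean on these libraries where they do the work, as an engineer would, in place of code of your own. Each camera call takes 0.05 s, during which the arm holds its last target. There are 200 camera calls.

## Working session

There is one attempt and no reset: what is moved stays moved. The work goes in short steps, each a Python script; the robot and the scene stay as the last script left them, time stands still between calls to the robot, and variables do not carry over. Pictures are saved under pics/ and viewed, at most 14 in all, crops included, and the job is handed in when it is done.

```bash
mkdir -p pics; python3 - <<'E'
from station import *
import cv2,numpy as np
for n in ("scene","side","wrist"):
    cv2.imwrite(f"pics/{n}0.png",snapshot(n)[:,:,::-1])
    print(n,{k:np.round(v,4).tolist() for k,v in get_calibration(n).items()})
s=sense();print(s["time"],s["eef_pos"],s["eef_rot"],s["opening"])
E
```

```text
scene {'fx': 374.4506, 'fy': 374.4506, 'cx': 262.637, 'cy': 192.6513, 'distortion': [-0.1056, 0.0, 0.0, 0.0, 0.0], 'camera_from_world': [[-0.0306, 0.9994, -0.0185, -0.056], [-0.587, -0.0029, 0.8095, 0.2945], [0.809, 0.0356, 0.5868, -1.1567], [0.0, 0.0, 0.0, 1.0]]}
side {'fx': 482.0927, 'fy': 482.0927, 'cx': 252.4147, 'cy': 192.2968, 'distortion': [0.0694, 0.0, 0.0, 0.0, 0.0], 'camera_from_world': [[-0.7921, -0.6104, 0.0062, 0.4728], [0.4202, -0.5379, 0.7308, -0.2328], [-0.4427, 0.5815, 0.6826, -0.6874], [0.0, 0.0, 0.0, 1.0]]}
wrist {'fx': 304.5703, 'fy': 304.5703, 'cx': 250.6083, 'cy': 186.4251, 'distortion': [-0.069, 0.0, 0.0, 0.0, 0.0], 'T_tool_cam': [[-0.0003, 0.9535, 0.3014, 0.0769], [1.0, 0.0006, -0.001, 0.0002], [-0.0011, 0.3014, -0.9535, -0.1417], [0.0, 0.0, 0.0, 1.0]]}
0.15 [ 6.24768432e-01 -1.28859858e-05  2.30864123e-01] [-2.74659421e-04  7.07105847e-01  7.07107593e-01 -3.12870281e-04] 0.08539775721617737
```

View pics/scene0.png

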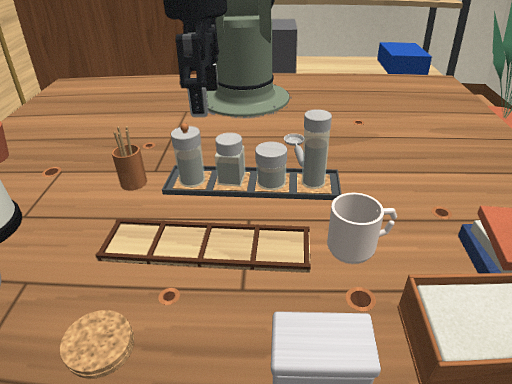

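View pics/side0.png

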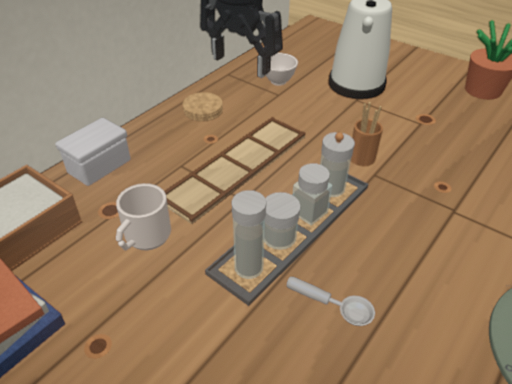

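View pics/wrist0.png

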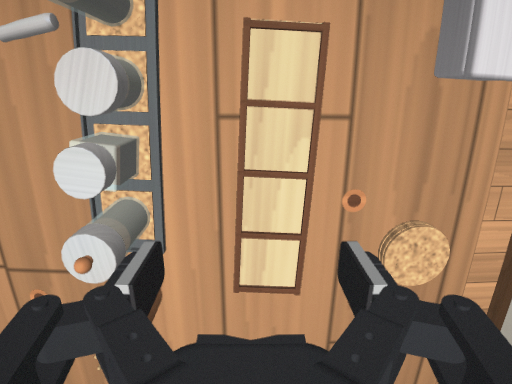

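The row from the robot's left is slim, wide, square, knob (scene camera, lids at x≈317, 271, 229, 186). The rack is empty and farther out than the tray, with its outer corners in the wrist view at (245,18), (329,22), (299,294) and (235,291). The mug is at the rack's left end. Next I turn pixels into positions.

```bash
cat > h.py <<'E'
from station import *
import cv2,numpy as np
from scipy.spatial.transform import Rotation as R
def cam(name,s=None):
    c=get_calibration(name)
    if name=="wrist":
        q=s["eef_rot"];T=np.eye(4);T[:3,:3]=R.from_quat([q[1],q[2],q[3],q[0]]).as_matrix();T[:3,3]=s["eef_pos"]
        W=T@np.array(c["T_tool_cam"])
    else: W=np.linalg.inv(c["camera_from_world"])
    K=np.array([[c["fx"],0,c["cx"]],[0,c["fy"],c["cy"]],[0,0,1.]])
    return K,np.array(c["distortion"]),W
def onplane(px,z,C):
    K,d,W=C
    u=cv2.undistortPoints(np.array(px,float).reshape(-1,1,2),K,d)[:,0]
    r=np.c_[u[:,0],-u[:,1],-np.ones(len(u))]@W[:3,:3].T
    o=W[:3,3]
    return o+r*((np.array(z)-o[2])/r[:,2])[:,None]
def project(P,C):
    K,d,W=C
    p=(np.atleast_2d(P)-W[:3,3])@W[:3,:3]
    return cv2.projectPoints((p*[1,-1,-1]).reshape(-1,1,3),np.zeros(3),np.zeros(3),K,d)[0][:,0]
E
python3 - <<'E'
from h import *
np.set_printoptions(precision=4,suppress=True)
s=sense()
print("rack w",onplane([(245,18),(329,22),(299,294),(235,291)],[.014]*4,cam("wrist",s))[:,:2])
print("rack sc",onplane([(117,220),(309,226),(309,270),(97,262)],[.014,.014,0,0],cam("scene"))[:,:2])
zs=[.157,.085,.103,.119]
print("lids sc",onplane([(317.5,115),(271,149),(229,140),(186,133)],zs,cam("scene"))[:,:2])
print("lids side",onplane([(249,203),(282,206),(314,175),(338,145)],zs,cam("side"))[:,:2])
print("lids w",onplane([(86,82),(85,169),(97,246)],zs[1:],cam("wrist",s))[:,:2])
print("mug top sc",onplane([(357,207)],[.088],cam("scene")),"side",onplane([(143,203)],[.088],cam("side")))
E
```

```text
rack w [[ 0.6192  0.1528]
 [ 0.7098  0.1496]
 [ 0.6932 -0.1952]
 [ 0.6033 -0.1898]]
rack sc [[ 0.6061 -0.1885]
 [ 0.618   0.155 ]
 [ 0.7063  0.1499]
 [ 0.6969 -0.1952]]
lids sc [[ 0.4786  0.1726]
 [ 0.4755  0.0882]
 [ 0.4722  0.008 ]
 [ 0.473  -0.0732]]
lids side [[ 0.4691  0.1753]
 [ 0.4677  0.0896]
 [ 0.4582  0.0109]
 [ 0.4594 -0.0664]]
lids w [[ 0.474   0.0866]
 [ 0.4709  0.0088]
 [ 0.4789 -0.0626]]
mug top sc [[0.659 0.221 0.088]] side [[0.6477 0.2251 0.088 ]]
```

Both cameras agree on the rack: centre about (0.656, -0.021), yaw about -0.05, and 348 × 91 mm, which fits its size. I'll take a closer wrist view over the tray for the lids.

```bash
python3 - <<'E'
from h import *
Q=[0,.70710678,.70710678,0]
move_pose([.475,.08,.36],Q); pause(.3)
s=sense(); im=snapshot("wrist")
np.save("s1.npy",s,allow_pickle=True); cv2.imwrite("pics/w1.png",im[:,:,::-1])
print(s["time"],s["eef_pos"])
cv2.imwrite("pics/w1b.png",cv2.resize(im[:300,90:450,::-1],(720,600),interpolation=cv2.INTER_CUBIC))
E
```

```text
1.3083 [0.47528497 0.07971265 0.35928127]
```

View pics/w1b.png

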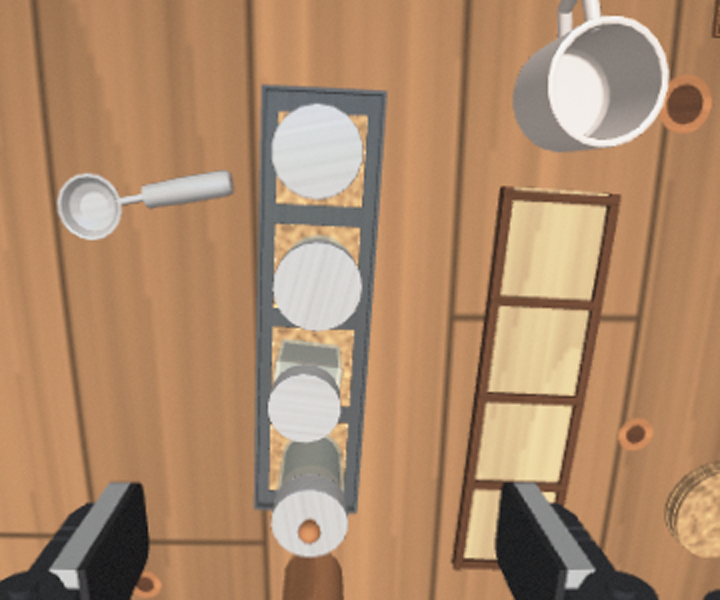

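The crop (scale 2, column offset 90) shows the lids at (317,151) slim, (317,284) wide, (304,406) square and (309,523) knob. The tray rim corners are at (263,87), (386,93), (356,512) and (256,508). The mug rim is centred at about (608,82).

```bash
python3 - <<'E'
from h import *
np.set_printoptions(precision=4,suppress=True)
s=np.load("s1.npy",allow_pickle=True).item();C=cam("wrist",s)
f=lambda L:[(90+u/2,v/2) for u,v in L]
z=[.157,.085,.103,.119]
P=onplane(f([(317,151),(317,284),(304,406),(309.5,523)]),z,C);print(P)
# lid diameters check
for (a,b,r,zz) in ((272,362,151,.157),(273,361,284,.085),(268,340.5,406,.103),(272,347,523,.119)):
    q=onplane(f([(a,r),(b,r)]),[zz]*2,C);print("dia",q[1,0]-q[0,0])
print("tray",onplane(f([(263,87),(386,93),(356,512),(256,508)]),[.012]*4,C)[:,:2])
print("rack",onplane(f([(503,188),(619,196),(455,567)]),[.014]*3,C)[:,:2])
print("mug",onplane(f([(608,82)]),[.088],C))
for n in("scene","side"): print(n,project(P,cam(n)))
E
```

```text
[[ 0.4734  0.1725  0.157 ]
 [ 0.4727  0.089   0.085 ]
 [ 0.4635  0.0065  0.103 ]
 [ 0.4671 -0.077   0.119 ]]
dia 0.04821650154245832
dia 0.06035533918924718
dia 0.05058313013490218
dia 0.05376767112054248
tray [[ 0.4324  0.225 ]
 [ 0.524   0.2207]
 [ 0.5071 -0.1311]
 [ 0.4161 -0.1269]]
rack [[ 0.6163  0.1526]
 [ 0.7093  0.148 ]
 [ 0.6016 -0.1896]]
mug [[0.6581 0.2199 0.088 ]]
scene [[317.152  113.8267]
 [271.4181 148.2932]
 [228.7312 137.8927]
 [184.6325 131.6161]]
side [[247.8585 200.6011]
 [279.7268 204.4751]
 [312.726  172.3848]
 [337.2892 140.4974]]
```

Lid diameters, the 84 mm pitch, the tray size and the reprojections in the other two cameras all check out. Slim goes first.

```bash
cat >> h.py <<'E'
YAW=-0.047; Z=.30
q=(R.from_euler("z",YAW)*R.from_matrix([[0,1,0],[1,0,0],[0,0,-1]])).as_quat(); Q=[q[3],q[0],q[1],q[2]]
RC=np.array([.6562,-.0208]); ydir=np.array([-np.sin(YAW),np.cos(YAW)])
# name: (grasp xy, height, lid width, rack y)
J={"slim":((.4742,.1725),.150,.050,-.126),"wide":((.4725,.089),.078,.062,-.042),
   "square":((.466,.006),.096,.052,.042),"knob":((.466,-.0775),.112,.056,.126)}
def pick(n):
    (x,y),h,w,_=J[n]; z=.007+h-.032-.013*(w/.085)**2
    grip(.085); move_pose([x,y,max(z+.07,.22)],Q)
    move_l([x,y,z+.03],rate=.2); hit=move_l([x,y,z],rate=.06,force_limit=8)
    grip(w-.012,effort=40); s=sense()
    print(n,"hit",hit,"open",s["opening"],"grip",s["grip_force"],"z",s["eef_pos"][2]-z)
    move_l([x,y,z+.02],rate=.06); move_l([x,y,Z],rate=.2)
    s=sense(); print("lifted open",s["opening"],"grip",s["grip_force"],"F",np.round(s["wrist_force"],2))
    return z
def place(n,z):
    _,h,w,ry=J[n]; x,y=RC+ry*ydir; zf=z+.001   # rack floor 1 mm above pad top
    move_l([x,y,Z],rate=.25); move_l([x,y,zf+.025],rate=.2); pause(.2)
    hit=move_l([x,y,zf-.004],rate=.02,force_limit=4); s=sense()
    print("placed hit",hit,"dz",s["eef_pos"][2]-zf,"F",np.round(s["wrist_force"],2))
    grip(.085); move_l([x,y,zf+.05],rate=.1); move_l([x,y,Z],rate=.25); print("t",sense()["time"])
E
python3 - <<'E'
from h import *
z=pick("slim"); place("slim",z)
for n in("scene","wrist"): cv2.imwrite(f"pics/{n}2.png",snapshot(n)[:,:,::-1])
a=cv2.imread("pics/scene2.png");b=cv2.imread("pics/wrist2.png")
cv2.imwrite("pics/c2.png",cv2.resize(np.hstack([a,b]),(800,300),interpolation=cv2.INTER_AREA))
E
```

```text
slim hit False open 0.04889900321246561 grip 40.22217392921448 z 0.00042736531888910856
lifted open 0.04912930570299753 grip 41.84588313102722 F [ 0.39 -0.24 -3.59]
placed hit True dz 0.0005206319105733881 F [-0.66  1.8   6.94]
t 10.8917
```

View pics/c2.png

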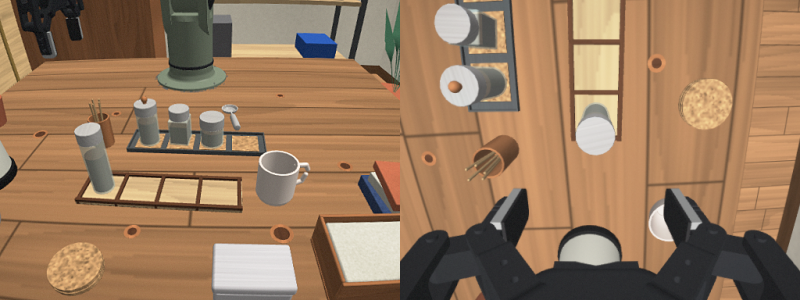

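Slim stands in the right-end compartment (scene half-size image at about (98,160)) and the mug is untouched. Next, the other three.

```bash
python3 - <<'E'
from h import *
for n in("wide","square","knob"):
    z=pick(n)
    if sense()["grip_force"]<15: print("LOST");break
    place(n,z)
move_pose([.56,.05,.40],Q);pause(.3)
s=sense();im=snapshot("wrist");np.save("s3.npy",s,allow_pickle=True)
cv2.imwrite("pics/w3.png",cv2.resize(im[:300,90:450,::-1],(720,600),interpolation=cv2.INTER_CUBIC))
cv2.imwrite("pics/scene3.png",snapshot("scene")[:,:,::-1])
E
```

```text
wide hit False open 0.061091482539767095 grip 41.924768686294556 z 0.00047111726649218255
lifted open 0.06102162692178094 grip 44.06835436820984 F [-0.2   0.49 -2.75]
placed hit True dz 0.0005473550067526811 F [-1.05 -0.06  8.98]
t 21.7083
square hit False open 0.05115923850872141 grip 39.983722746837884 z 0.00035946488840674085
lifted open 0.05107676756528111 grip 42.10208600037731 F [-0.57  0.19 -3.35]
placed hit True dz 0.0004382537113211543 F [-1.76 -0.6   8.1 ]
t 31.725
knob hit False open 0.05512671854714035 grip 40.91821789741516 z 0.0004541173831704298
lifted open 0.05519103129363954 grip 43.04488956928253 F [ 0.1  -0.04 -4.85]
placed hit True dz 0.0005308285936725943 F [-1.48 -0.92  8.66]
t 41.7333
```

View pics/w3.png

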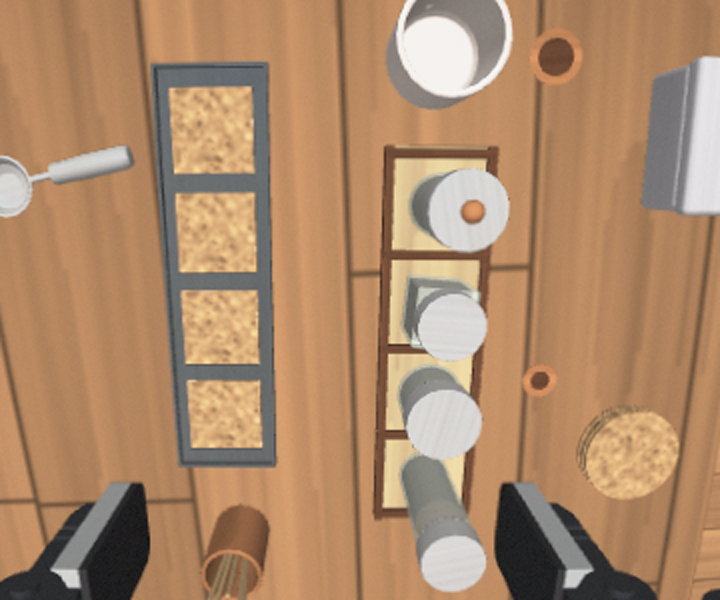

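View pics/scene3.png

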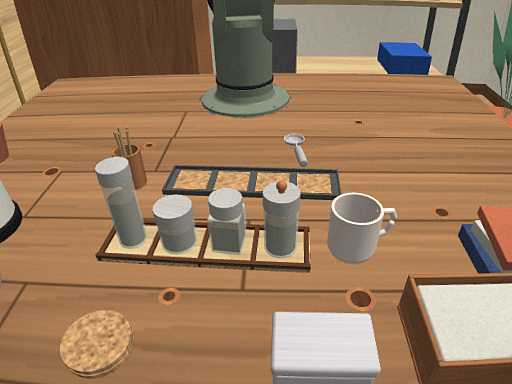

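All four stand in the rack in reverse order, with crop lid centres at knob (468,210), square (452,325), wide (443,424) and slim (452,563). I'll check their offsets from the compartment centres.

```bash
python3 - <<'E'
from h import *
np.set_printoptions(precision=4,suppress=True)
C=cam("wrist",np.load("s3.npy",allow_pickle=True).item())
f=lambda L:[(90+u/2,v/2) for u,v in L]
rk=onplane(f([(386,147),(498,149),(376,517)]),[.014]*3,C)[:,:2];c=(rk[1]+rk[2])/2
P=onplane(f([(468,210),(452,325),(443.5,424),(452,563)]),[.12,.104,.086,.158],C)[:,:2]
xd=np.array([ydir[1],-ydir[0]]); print("rack c",c)
print(np.c_[(P-c)@xd,(P-c)@ydir]*1000,"want y 126 42 -42 -126")
print(np.c_[(P-RC)@xd,(P-RC)@ydir]*1000)
print("mug",onplane(f([(455,47)]),[.088],C))
E
```

```text
rack c [ 0.6569 -0.0217]
[[  -0.9229  126.3117]
 [  -3.4822   43.1708]
 [  -1.0869  -42.7604]
 [  -3.0175 -124.142 ]] want y 126 42 -42 -126
[[  -0.1991  125.484 ]
 [  -2.7584   42.343 ]
 [  -0.3631  -43.5882]
 [  -2.2937 -124.9698]]
mug [[0.6591 0.2123 0.088 ]]
```

```bash
python3 -c "
from station import *
print(hand_in())"
```

```text
the job is handed in; nothing more can be done
None
```

All four canisters are upright in the rack in reverse order, each within about 4 mm of its compartment centre by the wrist camera; the mug shows no movement, and the job is handed in (about 43 s of the 99 s used), with no verdict returned.

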